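# Feed a gem sled past a polishing roller with a push stick

## Task

Take the wooden push stick from the rubber mat and, touching the stepped wood-and-aluminium sled only with the stick, press the sled flat against the guide fence and feed it along, past the sprung felt roller, until its nose rests on the end stop. The roller tries to push the sled away: keep the sled flat on the fence all the way past it, but bring it up to fence and stop slowly and press gently, because the sled holds a brittle stone (never load the fence with more than 25 N in all). Leave the sled there against fence and stop, lay the stick flat back on the mat, and leave everything else where it is.

Things in the scene. Friction and masses are not known exactly. Their poses are not given: they have to be found in the camera images.
- fence: Fixed aluminium guide fence, 40 mm high, 20 mm thick, upright. Origin on the table at the working face's foot, level with the roller's middle. The face is the plane x = 0 and looks to -x; the sled lies on that side. Feed runs to the fence's -y: infeed end at y = +209 mm, roller slot (open below z = 30) y = -27 to +27, stop at y = -175. A housing 37 mm high stands behind it (x 20 to 90, |y| < 46).
- fence_stop (a point): Point on the table where the fence's working face meets the end stop; axes as the fence. The stop is a bar as high as the fence and 20 mm thick that sticks 40 mm out of the face (fence x = -40 to 0); its working side looks to the fence's +y.
- carriage (a joint): How far the sprung, freely turning felt roller (44 mm across, 5 to 29 mm high) is pushed back, m. At 0 it stands 5.5 mm out of the fence's face; a flat sled pushes it to 0.0055. Its spring force is 2.6 N at 0, 3.9 N at 0.0055. To keep a sled flat when the roller is at its end takes about 9 N at the sled's inside corner, square to the fence; 12 N is right; past the roller a few N will do.
- sled: Loose stepped block, wooden nose and aluminium tail, 110 (y) x 60 (x) x 44 mm high, about 0.35 kg, stone clamp up to 51 mm. Origin: middle of the footprint, underside. The +x side (x = 30) goes on the fence; the nose is the -y end. Nose part 60 mm wide; behind y = 5 cut away to 24 mm (x = 6 to 30). Balance point near y = 3. Starts 20 to 55 mm off the fence, up to 0.25 rad askew.
- sled_nose (a point): Bottom edge of the sled's nose on its fence face (sled x = 30, y = -55 mm); axes as the sled.
- sled_tail (a point): Bottom edge of the sled's tail on its fence face (sled x = 30, y = +55 mm); axes as the sled.
- sled_corner (a point): The sled's inside corner where the stick's tip presses, at half height (sled x = 6, y = 5, z = 22 mm); the two walls of the corner face the sled's -x (press there towards the fence) and +y (push there to feed).
- stick: Loose wooden push stick, about 200 mm long (x), 26 mm high, 0.12 kg, lying on the mat. Origin on its underside, 100 mm from the butt's end. Wooden shaft 16 mm wide (y) from x = -80 to +75 mm; the butt at -x is 30 mm wide (x = -100 to -80). At +x a 16 mm wide aluminium end piece is clamped in the shaft. Pinch the wooden shaft across its width, from above.
- shaft_end (a point): Middle of the far end of the stick's wooden shaft (stick x = 75 mm). The aluminium end piece sticks out beyond it and ends in a rounded tip of 8 mm radius. How far differs from run to run and is not reported: the very end of the tip lies 18 to 44 mm beyond this point, and stays there. Find by touch where the tip bears.
- mat: Fixed black rubber mat, 240 x 120 mm (x by y), 3 mm thick; origin at the middle of its underside. The stick starts on it along its x, up to 0.15 rad askew, and goes back on it with its middle within 50 mm of the mat's middle, either way round.
- plain_block: Bystander, not to be moved: plain rectangular wooden block without a step, 50 x 100 x 35 mm; origin at the middle of its underside.
- compound_bar: Bystander, not to be moved: red-brown polishing compound bar, 45 x 90 x 30 mm; origin at the middle of its underside.
- brush: Bystander, not to be moved: hand brush lying on the table; origin about its middle, underside.
- jar_a: Bystander, not to be moved: closed jar, 70 mm high, 64 mm across; origin at the middle of its underside.
- bottle_a: Bystander, not to be moved: closed bottle, 130 mm high, 60 mm across; origin at the middle of its underside.
- stone_tray: Bystander, not to be moved: open grey tray of stones, 110 x 85 x 30 mm; origin at the middle of its underside.
- collar: Bystander, not to be moved: brass collar, 50 mm across, 18 mm high; origin at the middle of its underside.
Things that resemble listed ones, but are neither listed nor needed, are in the scene too. What is shaped like the stick but red is not meant. What is shaped like the sled but blue is not meant.

How it is judged:
By the outcome, as a careful person would: the job done as asked, in the order asked, and still so for the second after the job is handed in, with the robot touching nothing.
It also fails if it takes over 72 s, if anything falls off the work surface, if the arm or the gripper's body presses on something with over 40 N, if the wrist force passes 120 N, or if a joint passes its speed limit or range.

## Robot

A 6-joint arm with a two-finger parallel gripper is mounted at the origin on the work surface. World frame = base frame: x ahead of the robot, y to its left, z up, the work surface at z = 0. Lengths are in m, angles in rad, forces in N, time in s.
With the tool pointing down it reaches from about 0.3 to 0.775 m from the base axis. Payload 14.6 kg.
Tool frame: the origin (TCP) lies on the centre line of the jaws, within the pads' length; the fingertips stand 11 mm ahead of it and the grasp point (between the pads) lies 8 mm behind it; y points along the fingers, x is the direction in which the jaws open and shut, and the axes are right-handed (so a half turn about y gives the same grasp; the last joint's range is limited). The gripper opens to 94 mm and grips with 3 to 60 N. Pads are 16 mm wide; open, the fingers measure 119 mm over their backs; the gripper's body (75 mm by 177 mm) begins 78 mm behind the grasp point.
Start: joints at [1.125, 0.3, 1.521, -0, 1.321, -0.067], TCP at [0.203, 0.511, 0.216] pointing down, gripper open.
Joint ranges: [-3.03, 3.03], [-0.79, 2.21], [0.23, 2.52], [-1.04, 4.18], [0, 3.07], [-2.55, 2.55]. Speed limits (rad/s): [2.22, 2.22, 2.57, 3.14, 3.14, 3.14].

## Interface

Orientations are given as [roll, pitch, yaw] about the fixed x, y, z axes, in that order (R = Rz(yaw) Ry(pitch) Rx(roll)).
In Python, from station import ctrl, imaging gives the robot as it stands. The module is installed in compiled form; this text tells all that it offers.
- The arm moves only by the tool apply_moves, never from a script. Its argument "deltas" is a list of rows, each an object with "dp": the shift along the tool's x, y, z in m, a list of three; "roll": the turn about the tool's y in rad; "grip": the closure, from -1 (fully open) to 1 (shut). In form: [{"dp": [tx, ty, tz], "roll": roll, "grip": grip}, ...]. A call has 1 to 10 rows; each row shifts and turns the commanded pose from where the row before left it, along the tool's axes as they then stand; what a row does not reach is not made up. A row lasts 1/8 s, in which the tool goes at most 62.5 mm and 10.7 degrees, less where a joint would pass 70% of its speed; a pose out of reach is approached as far as the arm can. A call with a gripper value outside its range is refused whole. The fingers move at their own pace and stop on an object; "newtons" is the grip in N (left out, the last holds). Time passes only in rows, so rows that do not move let the fingers close. It gives the time, the measured TCP pose, the force and the opening at its end, in the units of the state.
- ctrl.get_obs(): the state, without advancing time (a new reading comes with each control period).
- imaging.camera(name): name is "scene" or "top" or "wrist"; returns the picture (384x512x3 uint8, blue, green, red); there is no depth.
- imaging.camera_info(name): a dict with "K" (3x3 intrinsics, pixels), "world_from_camera" (4x4, takes a point from camera to world coordinates). Camera axes: x right, y down, z forward; pixel columns grow to the right and rows downward; lengths in m; the calibration is good to about 2 mm. A picture is of the moment at which its call begins: read the wrist's pose just before it. camera_info takes no time and is no camera call; for the wrist camera it gives the pose at the moment of the call.
- ctrl.hand_in(): hands the job in, once; it reports no verdict.
The state is a dict: "time_s": time; "qpos": joint angles; "joint_vel": joint speeds; "tau": joint torques, N m; "ee_pos": TCP position; "eef_rot": TCP orientation; "force": force on the tool from outside, world axes, zero at the start; "moment": the same for the moment, N m; "grip_width": finger opening in m.
Only numpy, scipy, OpenCV 4.12 (cv2) and the standard library are available. Lean on these libraries where they do the work, as an engineer would, in place of code of your own. Each camera call takes 0.05 s, during which the arm holds its last target. There are 200 camera calls.

## Working session

There is one attempt and no reset: what is moved stays moved. The work goes in short steps, Python scripts to look and compute and a tool call to move; the robot and the scene stay as the last step left them, time stands still between calls to the robot, and variables do not carry over. Pictures are saved under pics/ and viewed, about 8 in all and at most 12, crops included, and the job is handed in when it is done.

Besides the shell and the picture viewer there is one more tool, called after ">>>" as name([rows], argument=value, ...), one row to a line, values as JSON. apply_moves: Moves the arm, as the interface text tells. Its arguments: {"type":"object","properties":{"deltas":{"type":"array"},"newtons":{"type":"number"}},"required":["deltas"]}

```bash
mkdir -p pics; cat > h.py <<'E'
import numpy as np, cv2
from station import ctrl, imaging
def P(name):
    i=imaging.camera_info(name); return np.array(i["K"]),np.array(i["world_from_camera"])
def w(name,uv,z,KT=None):
    K,T=KT or P(name); d=T[:3,:3]@np.linalg.solve(K,[uv[0],uv[1],1.]); o=T[:3,3]; return o+d*(z-o[2])/d[2]
def px(name,p,KT=None):
    K,T=KT or P(name); q=K@(T[:3,:3].T@(np.array(p)-T[:3,3])); return q[:2]/q[2]
E
python3 - <<'E'
from h import *
for n in("top","scene"):
    im=imaging.camera(n); cv2.imwrite(f"pics/{n}0.png",im)
    cv2.imwrite(f"pics/{n}0b.png",cv2.resize(im,(800,600),interpolation=cv2.INTER_CUBIC)); K,T=P(n);print(n,K.round(1).tolist(),T.round(3).tolist())
o=ctrl.get_obs();print({k:np.round(v,4).tolist() for k,v in o.items()})
E
```

```text
top [[415.9, 0.0, 256.5], [0.0, 415.9, 191.4], [0.0, 0.0, 1.0]] [[-0.019, -0.995, 0.094, 0.392], [-1.0, 0.017, -0.024, 0.023], [0.022, -0.094, -0.995, 1.243], [0.0, 0.0, 0.0, 1.0]]
scene [[353.5, 0.0, 254.2], [0.0, 353.5, 196.3], [0.0, 0.0, 1.0]] [[0.103, 0.821, -0.562, 1.064], [0.995, -0.094, 0.045, -0.025], [-0.015, -0.563, -0.826, 0.894], [0.0, 0.0, 0.0, 1.0]]
{'time_s': 0.1, 'qpos': [1.1254, 0.3004, 1.5215, -0.0, 1.3207, -0.0666], 'joint_vel': [0.0019, -0.0018, -0.0027, 0.0006, -0.0017, 0.0002], 'tau': [-0.0003, -53.264, -35.3292, 0.0709, 0.0234, -0.0001], 'ee_pos': [0.2033, 0.5108, 0.2159], 'eef_rot': [-1.5707, 0.001, 1.192], 'force': [0.2918, 0.5057, 0.2654], 'moment': [-0.0011, 0.0149, 0.0401], 'grip_width': 0.0939}
```

View pics/top0b.png

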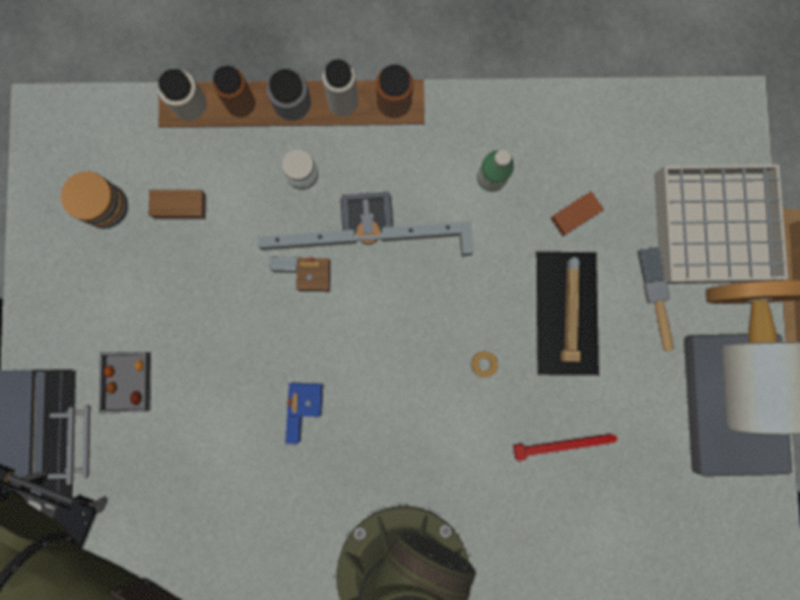

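View pics/scene0b.png

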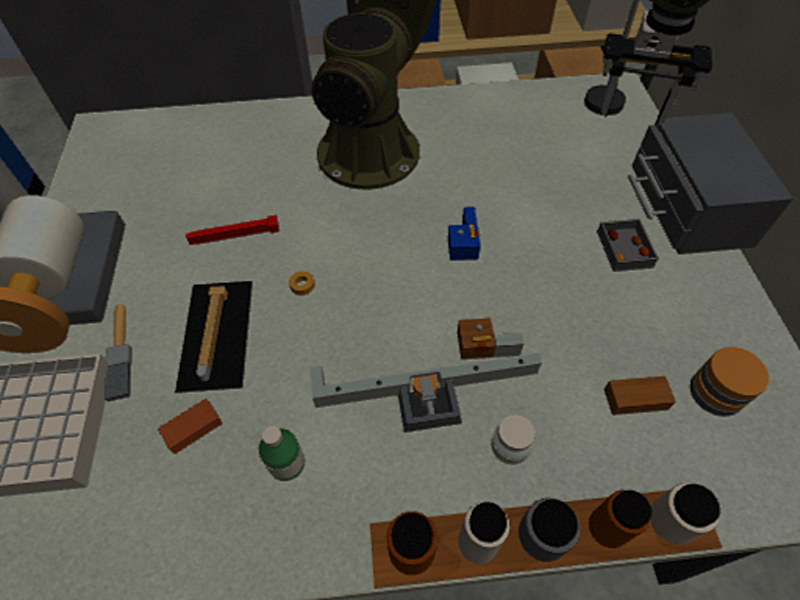

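Top picture: the fence runs from (260,243) to (470,232) with the stop at (466,250) and the roller at (368,232). The sled is at about (300,272) and the stick runs from butt (571,356) to tip (573,262). I'll work out rough positions and the wrist camera's mounting.

```bash
python3 - <<'E'
from h import *
s=512/800
for n,uv,z in [("butt",(571,356),.03),("tip",(573,262),.03),("fence inf",(260,247),.04),("fence stopend",(460,237),.04),("stopcorner",(461,254),.04),("sled nose-l",(329,290),.044),("sled tail end",(271,264),.044),("bottle",(492,180),0),("jar",(300,180),0)]:
    print(n,w("top",(uv[0]*s,uv[1]*s),z).round(3))
o=ctrl.get_obs()
from scipy.spatial.transform import Rotation as R
K,T=P("wrist");Rt=R.from_euler("xyz",o["eef_rot"]).as_matrix()
print(K.round(1).tolist());print("cam in tool",(Rt.T@T[:3,:3]).round(3).tolist(),(Rt.T@(T[:3,3]-o["ee_pos"])).round(4)); print(Rt.round(3))
im=cv2.imread("pics/top0.png")
cv2.imwrite("pics/c1.png",cv2.resize(im[118:198,160:310],None,fx=5.3,fy=5.3,interpolation=cv2.INTER_CUBIC))
E
```

```text
butt [ 0.395 -0.323  0.03 ]
tip [ 0.572 -0.334  0.03 ]
fence inf [0.608 0.255 0.04 ]
fence stopend [ 0.621 -0.12   0.04 ]
stopcorner [ 0.589 -0.121  0.04 ]
sled nose-l [0.525 0.127 0.044]
sled tail end [0.575 0.234 0.044]
bottle [ 0.741 -0.19   0.   ]
jar [0.746 0.185 0.   ]
[[305.4, 0.0, 253.1], [0.0, 305.4, 187.8], [0.0, 0.0, 1.0]]
cam in tool [[1.0, 0.0, -0.0], [0.0, -0.247, 0.969], [0.0, -0.969, -0.247]] [ 0.0008 -0.1682  0.0722]
[[ 0.37  -0.    -0.929]
 [ 0.929 -0.001  0.37 ]
 [-0.001 -1.     0.   ]]
```

View pics/c1.png

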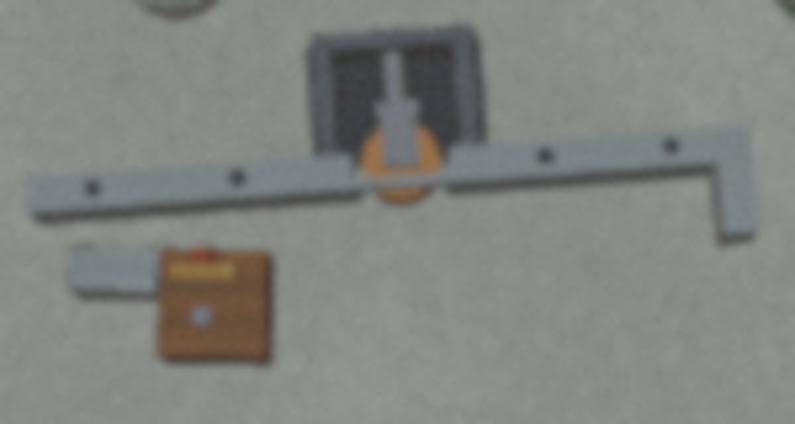

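Crop: the fence's top working edge runs from (38,213) to the stop's inner corner at (712,170). The sled's nose block spans (160,250)-(270,358) and its tail (70,248)-(158,293). Next I move the wrist camera over the fence area.

>>> apply_moves([
  {"dp":[0,0,0],"roll":-0.187,"grip":-1},
  {"dp":[0,0,0],"roll":-0.187,"grip":-1},
  {"dp":[-0.05,0,-0.03],"roll":-0.005,"grip":-1},
  {"dp":[-0.05,0,-0.03],"roll":0,"grip":-1},
  {"dp":[-0.05,0,-0.03],"roll":0,"grip":-1},
  {"dp":[-0.05,0,-0.03],"roll":0,"grip":-1},
  {"dp":[-0.05,0,-0.03],"roll":0,"grip":-1},
  {"dp":[-0.05,0,-0.03],"roll":0,"grip":-1},
  {"dp":[-0.05,0,-0.03],"roll":0,"grip":-1},
  {"dp":[-0.05,0,-0.03],"roll":0,"grip":-1},
])

```text
time_s: 1.35
ee_pos: [0.4438, 0.1091, 0.2164]
eef_rot: [-1.571, -0.0, 1.571]
force: [0.9, 0.2, 0.2]
grip_width: 0.0939
```

```bash
cat > snap.py <<'E'
import sys,pickle
from h import *
n=sys.argv[1]; o=ctrl.get_obs(); KT=P("wrist"); im=imaging.camera("wrist")
cv2.imwrite(f"pics/{n}.png",im); pickle.dump((KT,o),open(f"{n}.pkl","wb"))
cv2.imwrite(f"pics/{n}b.png",cv2.resize(im,(800,600),interpolation=cv2.INTER_CUBIC))
print(o["time_s"],np.round(o["ee_pos"],4),np.round(o["eef_rot"],4),np.round(o["qpos"],3),np.abs(o["joint_vel"]).max())
E
python3 snap.py w1
```

```text
1.35 [0.4438 0.1091 0.2164] [-1.5709 -0.      1.5709] [ 0.161  0.091  1.771  0.     1.28  -1.41 ] 0.9853926989321002
```

View pics/w1b.png

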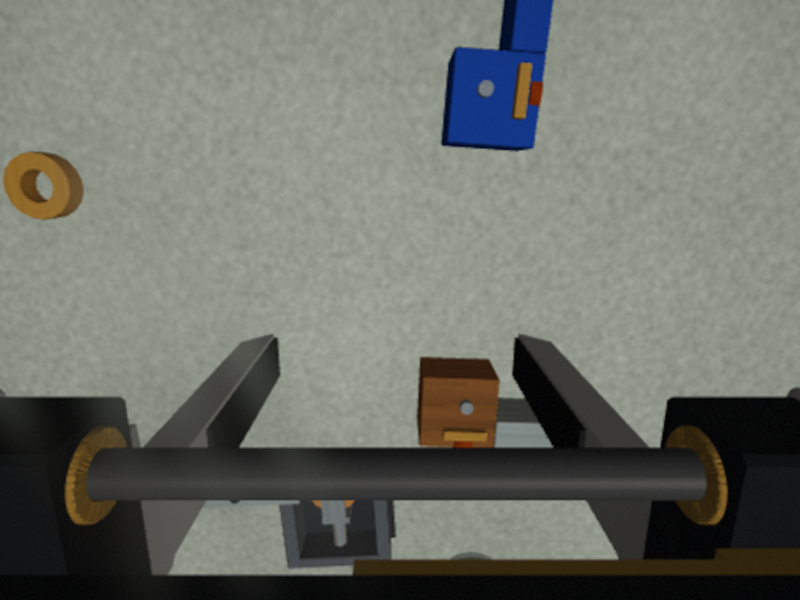

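The gripper's bar hides the fence in this view; only the sled's nose, at (458,400), and the blue decoy are clear. I shift towards +x for a clear view.

>>> apply_moves([
  {"dp":[-0.02,0,-0.045],"roll":0,"grip":-1},
  {"dp":[-0.03,0,-0.045],"roll":0,"grip":-1},
  {"dp":[-0.02,0,-0.045],"roll":0,"grip":-1},
  {"dp":[0,0,0],"roll":0,"grip":-1},
])

```text
time_s: 1.9
ee_pos: [0.5795, 0.0396, 0.2148]
eef_rot: [-1.569, 0.0, 1.569]
force: [-0.4, 1.0, 0.8]
grip_width: 0.0939
```

```bash
python3 snap.py w2
```

```text
1.9 [0.5795 0.0396 0.2148] [-1.5687e+00  1.0000e-04  1.5690e+00] [ 0.005  0.371  1.43  -0.     1.343 -1.564] 0.07722207353672485
```

View pics/w2b.png

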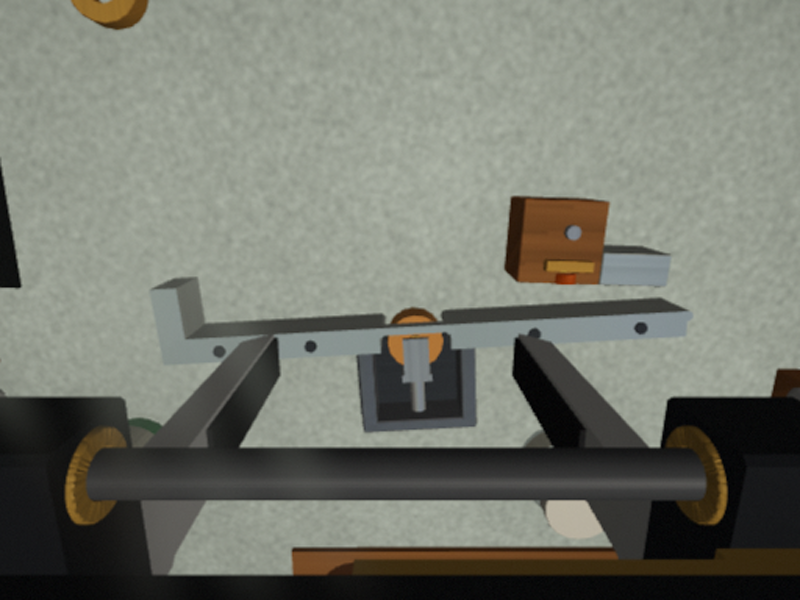

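Wrist view: the fence foot runs (203,324)-(662,299) and its top front edge (188,337)-(687,312), with the roller at (414,315). The sled's nose top spans roughly (519,200)-(604,283) and its tail ends at (669,255)-(666,286). I compute poses and cross-check them against the top picture.

```bash
python3 - <<'E'
from h import *; import pickle
KT,o=pickle.load(open("w2.pkl","rb")); s=512/800
W=lambda u,v,z:w("wrist",(u*s,v*s),z,KT)[:2]
KT0=P("top"); T=lambda u,v,z:w("top",(160+u/5.3,118+v/5.3),z,KT0)[:2]
r=lambda p:p.round(4)
for n,a,b in[("w foot",W(203,324,0),W(662,299,0)),("w top",W(188,337,.04),W(687,312,.04)),("t top",T(38,213,.04),T(712,170,.04))]:
    d=a-b if a[1]>b[1] else b-a; print(n,r(a),r(b),"yaw",np.arctan2(-d[0],d[1]).round(4), np.linalg.norm(d).round(4))
print("roller wrist",r(W(414,309,.029)),"top",r(T(402,203,.029)))
print("stop corner top w",r(W(188,337,.04)),"stop inner end",r(W(199,279,0)))
for n,u,v in[("noseUL",519,203),("noseUR",608,202),("noseLR",601,283),("noseLL",519,283),("tailUR",669,256),("tailLR",666,286)]: print(n,r(W(u,v,.044)))
for n,u,v in[("t noseUL",160,250),("UR",270,250),("LR",270,358),("LL",158,356),("tailUL",70,248),("tailLL",72,293)]: print(n,r(T(u,v,.044)))
im=cv2.imread("pics/w2.png")[115:240,95:455]; a=cv2.resize(im,None,fx=2.2,fy=2.2,interpolation=cv2.INTER_CUBIC)
b=cv2.resize(cv2.imread("pics/w2.png")[120:190,315:440],None,fx=4.5,fy=4.5,interpolation=cv2.INTER_CUBIC)
c=np.zeros((600,800,3),np.uint8); c[:a.shape[0],:a.shape[1]]=a; c[280:280+b.shape[0],:b.shape[1]]=b; cv2.imwrite("pics/c2.png",c)
E
```

```text
w foot [ 0.6311 -0.1217] [0.6099 0.2616] yaw 0.0553 0.3839
w top [ 0.6286 -0.1172] [0.6093 0.2586] yaw 0.0512 0.3763
t top [0.6076 0.2525] [ 0.6261 -0.1196] yaw 0.0495 0.3725
roller wrist [0.6099 0.0546] top [0.6122 0.0527]
stop corner top w [ 0.6286 -0.1172] stop inner end [ 0.5923 -0.1211]
noseUL [0.5286 0.1269]
noseUR [0.528 0.189]
noseLR [0.5861 0.1902]
noseLL [0.586  0.1304]
tailUR [0.5662 0.237 ]
tailLR [0.5884 0.2378]
t noseUL [0.5854 0.1852]
UR [0.5844 0.1251]
LR [0.5249 0.1256]
LL [0.527  0.1865]
tailUL [0.5873 0.2342]
tailLL [0.5624 0.2332]
```

View pics/c2.png

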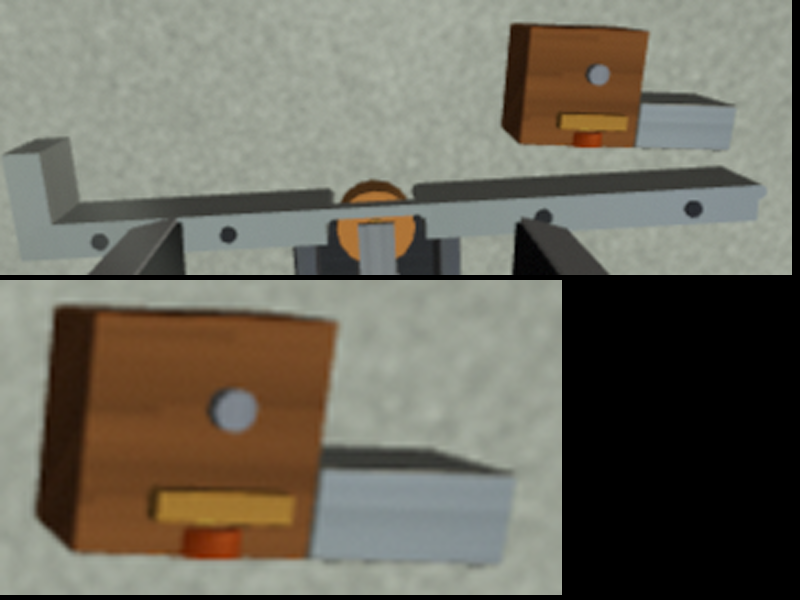

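>>> apply_moves([
  {"dp":[-0.05,0,0],"roll":0,"grip":-1},
  {"dp":[-0.05,0,0],"roll":0,"grip":-1},
  {"dp":[-0.05,0,0],"roll":0,"grip":-1},
  {"dp":[-0.05,0,0.01],"roll":0,"grip":-1},
  {"dp":[-0.05,0,0.01],"roll":0,"grip":-1},
  {"dp":[-0.05,0,0],"roll":0,"grip":-1},
  {"dp":[-0.05,0,0],"roll":0,"grip":-1},
  {"dp":[-0.02,0,0],"roll":0,"grip":-1},
  {"dp":[0,0,0],"roll":0,"grip":-1},
])

```text
time_s: 3.08
ee_pos: [0.5581, -0.3287, 0.2163]
eef_rot: [-1.57, -0.0, 1.57]
force: [-0.1, 0.7, -0.1]
grip_width: 0.0939
```

```bash
python3 snap.py w3
```

```text
3.075 [ 0.5581 -0.3287  0.2163] [-1.5704e+00 -4.0000e-04  1.5703e+00] [-0.589  0.523  1.211  0.     1.409 -2.159] 0.0384420367677429
```

View pics/w3b.png

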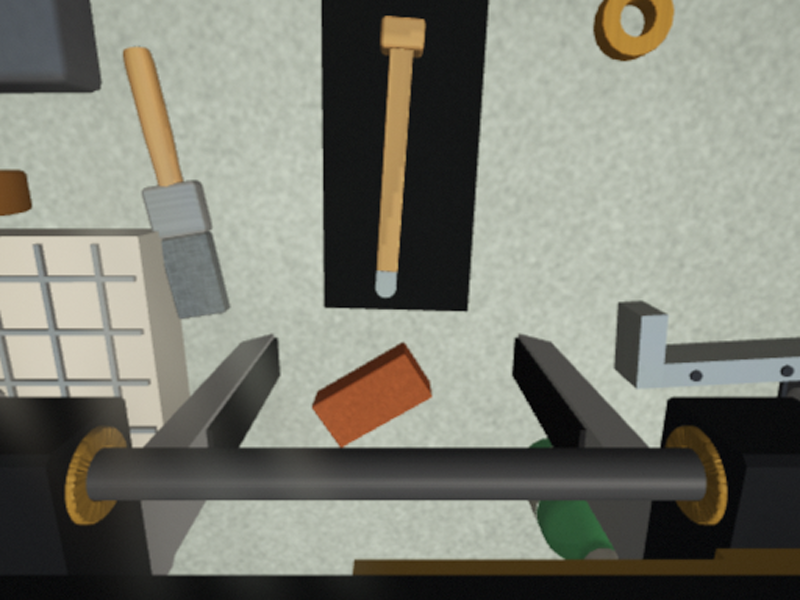

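Wrist view over the mat: butt (403,17), shaft end (388,271), tip end (385,298), mat corners (325,307) and (468,310). Computing the grasp.

```bash
python3 - <<'E'
from h import *; import pickle
KT,o=pickle.load(open("w3.pkl","rb")); s=512/800
W=lambda u,v,z:w("wrist",(u*s,v*s),z,KT)[:2]
a=W(403,17,.029);b=W(388,271,.029);t=W(385,298,.02);d=(b-a)/np.linalg.norm(b-a)
print("butt",a.round(4),"shaftend",b.round(4),"len",np.linalg.norm(b-a).round(4),"tip",t.round(4),"ext z.02",((t-b)@d).round(4),[((W(385,298,z)-b)@d).round(4) for z in(.013,.029)])
print("angle",np.arctan2(d[1],d[0]).round(4))
for k in(30,0): print("stick x",k,(b-d*(.075-k/1000)).round(4))
print("mat corners",W(325,307,.003).round(4),W(468,310,.003).round(4),W(322,0,.003).round(4),W(489,0,.003).round(4))
E
```

```text
butt [ 0.3857 -0.3228] shaftend [ 0.5592 -0.3335] len 0.1738 tip [ 0.5828 -0.3361] ext z.02 0.0237 [np.float64(0.0256), np.float64(0.0213)]
angle -0.0618
stick x 30 [ 0.5143 -0.3307]
stick x 0 [ 0.4843 -0.3289]
mat corners [ 0.595  -0.3864] [ 0.5976 -0.2674] [ 0.3674 -0.3802] [ 0.3674 -0.2611]
```

>>> apply_moves([
  {"dp":[-0.002,0.03,0.044],"roll":0.062,"grip":-0.3},
  {"dp":[0,0.045,0],"roll":0,"grip":-0.3},
  {"dp":[0,0.045,0],"roll":0,"grip":-0.3},
  {"dp":[0,0.04,0],"roll":0,"grip":-0.3},
  {"dp":[0,0.025,0],"roll":0,"grip":-0.3},
  {"dp":[0,0.0135,0],"roll":0,"grip":-0.3},
  {"dp":[0,0,0],"roll":0,"grip":-0.3},
], newtons=45)

```text
time_s: 4.0
ee_pos: [0.5145, -0.3301, 0.0179]
eef_rot: [-1.57, -0.0, 1.51]
force: [-0.0, 0.4, -0.5]
grip_width: 0.0609
```

```bash
python3 snap.py w4
```

```text
4.0 [ 0.5145 -0.3301  0.0179] [-1.5703e+00 -4.0000e-04  1.5101e+00] [-0.63   0.656  1.496  0.     0.99  -2.14 ] 0.023573473149034487
```

View pics/w4b.png

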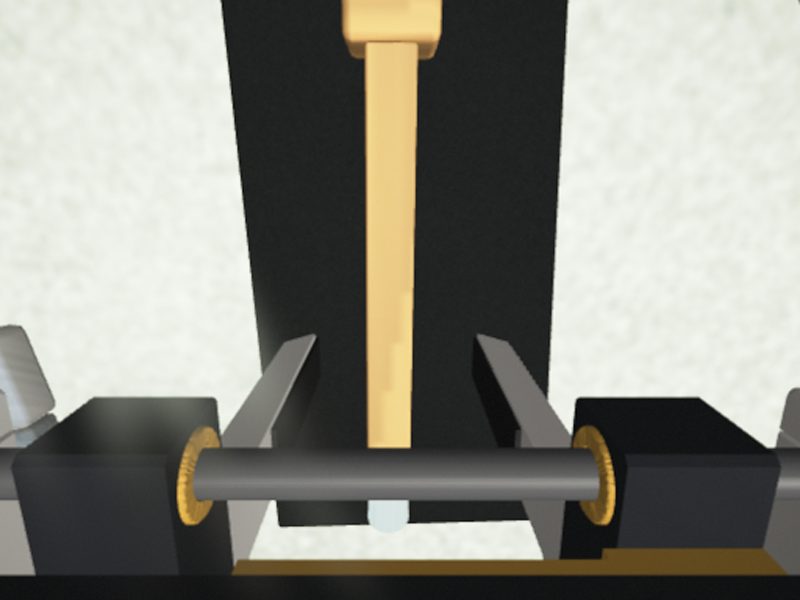

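The jaws straddle the shaft symmetrically and in line with it (shaft at column 391, centre 396). The tip end is visible at (388,531). Closing and lifting.

>>> apply_moves([
  {"dp":[0,0,0],"roll":0,"grip":1},
  {"dp":[0,0,0],"roll":0,"grip":1},
  {"dp":[0,0,0],"roll":0,"grip":1},
  {"dp":[0,0,0],"roll":0,"grip":1},
  {"dp":[0,-0.03,0],"roll":0,"grip":1},
  {"dp":[0,-0.05,0],"roll":0,"grip":1},
], newtons=45)

```text
time_s: 4.8
ee_pos: [0.5135, -0.3306, 0.0975]
eef_rot: [-1.568, -0.002, 1.509]
force: [-0.1, 1.1, 0.7]
grip_width: 0.0041
```

```bash
python3 - <<'E'
from h import *; import pickle
KT,o=pickle.load(open("w4.pkl","rb")); s=512/800
ee=np.array(o["ee_pos"][:2]);d=np.array([np.cos(-.0607),np.sin(-.0607)])
for z in(.016,.02,.029):
    t=w("wrist",(388*s,531*s),z,KT)[:2];print("tip",z,t.round(4),"ahead of TCP",((t-ee)@d).round(4))
o=ctrl.get_obs();print(o["time_s"],o["grip_width"],np.round(o["ee_pos"],4),np.round(o["force"],2))
F=np.array([.6195,.0545]);th=.052
print("fence face dir +x",np.cos(th),np.sin(th))
E
```

```text
tip 0.016 [ 0.5889 -0.3368] ahead of TCP 0.0747
tip 0.02 [ 0.5855 -0.3366] ahead of TCP 0.0713
tip 0.029 [ 0.5778 -0.3359] ahead of TCP 0.0635
4.8 0.004069193515295029 [ 0.5135 -0.3306  0.0975] [-0.11  1.09  0.71]
fence face dir +x 0.9986483046232089 0.05197656850149629
```

The opening is 4 mm, so the stick isn't in the jaws: I probably lifted before the fingers had closed. Checking.

>>> apply_moves([
  {"dp":[0,-0.02,0.03],"roll":0,"grip":-0.5},
  {"dp":[0,0,0.01],"roll":0,"grip":-0.5},
  {"dp":[0,0,0],"roll":0,"grip":-0.5},
])

```text
time_s: 5.18
ee_pos: [0.474, -0.3285, 0.1171]
eef_rot: [-1.57, -0.001, 1.508]
force: [0.8, 0.1, 0.2]
grip_width: 0.0313
```

```bash
python3 - <<'E'
from h import *
im=imaging.camera("top"); a=np.array(im[150:250,330:400]);b=cv2.imread("pics/top0.png")[150:250,330:400]
cv2.imwrite("pics/cmp.png",cv2.resize(np.hstack([b,a]),None,fx=5.5,fy=5.5,interpolation=cv2.INTER_CUBIC))
E
python3 snap.py w5
```

```text
5.225 [ 0.4744 -0.3285  0.1169] [-1.5697e+00 -8.0000e-04  1.5087e+00] [-0.669  0.458  1.547  0.     1.138 -2.178] 0.012689380153764014
```

View pics/w5b.png

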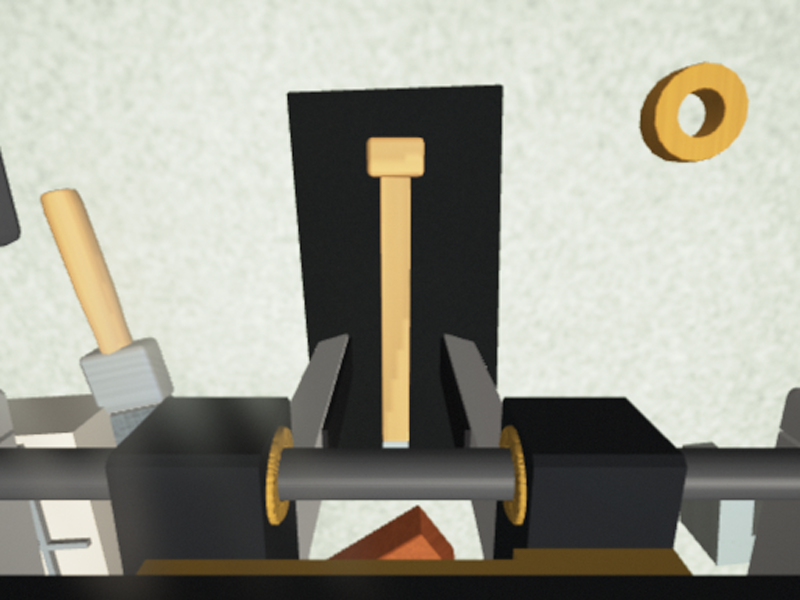

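The stick is still on the mat, butt end (396,138) and shaft end (396,443), with the jaws open around it. Recomputing its pose and checking the finger reading.

```bash
python3 - <<'E'
from h import *; import pickle
KT,o=pickle.load(open("w5.pkl","rb")); s=512/800
W=lambda u,v,z:w("wrist",(u*s,v*s),z,KT)[:2]
a=W(396,138,.029);b=W(396,443,.029);d=(b-a)/np.linalg.norm(b-a)
print(a.round(4),b.round(4),np.linalg.norm(b-a),np.arctan2(d[1],d[0]),"x30",(b-d*.045).round(4),"x20",(b-d*.055).round(4))
o=ctrl.get_obs();print(o["time_s"],o["grip_width"],np.round(o["ee_pos"],4))
E
```

```text
[ 0.3858 -0.3218] [ 0.5603 -0.3325] 0.17481276166576495 -0.061462440332130185 x30 [ 0.5154 -0.3298] x20 [ 0.5054 -0.3292]
5.275 0.038773377363533604 [ 0.4745 -0.3284  0.1168]
```

>>> apply_moves([
  {"dp":[0.001,0,-0.0405],"roll":0,"grip":-0.3},
  {"dp":[0,0.04,0],"roll":0,"grip":-0.3},
  {"dp":[0,0.035,0],"roll":0,"grip":-0.3},
  {"dp":[0,0.0245,0],"roll":0,"grip":-0.3},
  {"dp":[0,0,0],"roll":0,"grip":1},
  {"dp":[0,0,0],"roll":0,"grip":1},
  {"dp":[0,0,0],"roll":0,"grip":1},
  {"dp":[0,0,0],"roll":0,"grip":1},
  {"dp":[0,0,0],"roll":0,"grip":1},
  {"dp":[0,0,0],"roll":0,"grip":1},
], newtons=45)

```text
time_s: 6.52
ee_pos: [0.5149, -0.3302, 0.0186]
eef_rot: [-1.571, 0.0, 1.509]
force: [0.1, 0.4, 0.5]
grip_width: 0.0156
```

```bash
python3 - <<'E'
from h import *
for i in range(2):
    o=ctrl.get_obs();print(o["time_s"],o["grip_width"],np.round(o["ee_pos"],4),np.round(o["force"],2)); im=imaging.camera("wrist")
E
```

```text
6.525 0.015564505850418329 [ 0.5149 -0.3302  0.0186] [0.07 0.4  0.49]
6.575 0.0158857524662329 [ 0.5149 -0.3302  0.0186] [ 0.04 -0.43  1.29]
```

Gripped at 15.7 mm. Lifting and carrying.

>>> apply_moves([
  {"dp":[0,-0.03,0],"roll":0,"grip":1},
  {"dp":[0,-0.05,0],"roll":0,"grip":1},
  {"dp":[0.05,0,0.005],"roll":0,"grip":1},
  {"dp":[0.05,0,0.005],"roll":0,"grip":1},
  {"dp":[0.05,0,0.005],"roll":0,"grip":1},
  {"dp":[0.05,0,0.005],"roll":0,"grip":1},
  {"dp":[0.05,0,0.005],"roll":0,"grip":1},
  {"dp":[0.05,0,0.005],"roll":0,"grip":1},
  {"dp":[0.05,0,0.005],"roll":0,"grip":1},
  {"dp":[0.05,0,0.005],"roll":0,"grip":1},
], newtons=45)

```text
time_s: 7.88
ee_pos: [0.4994, 0.0732, 0.0985]
eef_rot: [-1.571, -0.0, 1.509]
force: [0.1, -0.1, -2.2]
grip_width: 0.0154
```

>>> apply_moves([
  {"dp":[0.05,0,0.007],"roll":0,"grip":1},
  {"dp":[0.05,0,0.007],"roll":0,"grip":1},
  {"dp":[0.05,0,0.007],"roll":0,"grip":1},
  {"dp":[0.011,0,0],"roll":0,"grip":1},
  {"dp":[0,0,0],"roll":0.136,"grip":1},
  {"dp":[0,0,0],"roll":0.136,"grip":1},
  {"dp":[0,0,0],"roll":0.137,"grip":1},
  {"dp":[0,0,0],"roll":0,"grip":1},
  {"dp":[0,0,0],"roll":0,"grip":1},
])

```text
time_s: 9.0
ee_pos: [0.4887, 0.2332, 0.0984]
eef_rot: [-1.571, 0.0, 1.103]
force: [0.5, -0.4, -1.1]
grip_width: 0.0155
```

```bash
python3 - <<'E'
from h import *
KT=P("scene")
for i in range(2):
    o=ctrl.get_obs();print(o["time_s"],o["grip_width"],np.round(o["ee_pos"],4),np.round(o["eef_rot"],4),np.round(o["force"],2)); im=imaging.camera("scene")
cv2.imwrite("pics/s1.png",im); 
E
```

```text
9.0 0.0155451741918099 [0.4887 0.2332 0.0984] [-1.5707e+00  1.0000e-04  1.1026e+00] [ 0.51 -0.39 -1.08]
9.05 0.015724196890540883 [0.4887 0.2333 0.0984] [-1.5708e+00  1.0000e-04  1.1023e+00] [-0.73  0.13 -1.64]
```

>>> apply_moves([
  {"dp":[0,0.035,0],"roll":0,"grip":1},
  {"dp":[0,0.025,0],"roll":0,"grip":1},
  {"dp":[0,0.014,0],"roll":0,"grip":1},
  {"dp":[0,0,0],"roll":0,"grip":1},
  {"dp":[-0.0007,0,-0.0027],"roll":0,"grip":1},
  {"dp":[-0.0007,0,-0.0027],"roll":0,"grip":1},
  {"dp":[-0.0007,0,-0.0027],"roll":0,"grip":1},
  {"dp":[-0.0007,0,-0.0027],"roll":0,"grip":1},
])

```text
time_s: 10.1
ee_pos: [0.4973, 0.226, 0.0247]
eef_rot: [-1.571, -0.0, 1.1]
force: [-0.0, 0.4, -1.2]
grip_width: 0.0153
```

```bash
python3 snap.py w6; python3 - <<'E'
import cv2,numpy as np
a=cv2.imread("pics/w6.png"); from h import *
t=imaging.camera("top")[118:198,160:310]
c=np.zeros((600,800,3),np.uint8)
c[:340,:795]=cv2.resize(t,(795,340),interpolation=cv2.INTER_CUBIC) if 0 else cv2.resize(t[16:80],(795,340),interpolation=cv2.INTER_CUBIC)
c[345:600,:340]=cv2.resize(a,(340,255)); cv2.imwrite("pics/c6.png",c)
E
```

```text
10.1 [0.4973 0.226  0.0247] [-1.5710e+00 -3.0000e-04  1.0999e+00] [ 0.36   0.527  1.694  0.     0.92  -0.74 ] 0.03736736395817091
```

View pics/c6.png

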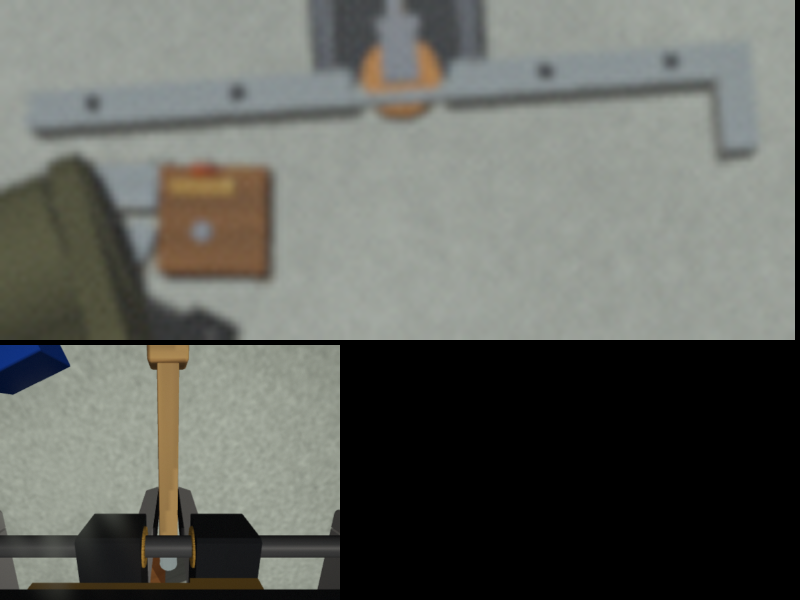

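The tip is sitting just inside the corner, at (135,250) in the upper crop; the sled hasn't moved. I push diagonally and slowly.

>>> apply_moves([
  {"dp":[-0.0006,0,-0.002],"roll":0,"grip":1},
  {"dp":[-0.0006,0,-0.002],"roll":0,"grip":1},
  {"dp":[-0.0006,0,-0.002],"roll":0,"grip":1},
  {"dp":[-0.0006,0,-0.002],"roll":0,"grip":1},
  {"dp":[-0.0006,0,-0.002],"roll":0,"grip":1},
  {"dp":[-0.0006,0,-0.002],"roll":0,"grip":1},
  {"dp":[-0.0006,0,-0.002],"roll":0,"grip":1},
  {"dp":[-0.0006,0,-0.002],"roll":0,"grip":1},
])

```text
time_s: 11.2
ee_pos: [0.5091, 0.2145, 0.0244]
eef_rot: [-1.571, 0.0, 1.1]
force: [-1.3, 1.4, -1.0]
grip_width: 0.0158
```

```bash
cat > f.py <<'E'
# average force in fence axes (n: into fence, f: feed), TCP in fence axes, sled pose from top view optional
from h import *
th=.052; n=np.array([np.cos(th),np.sin(th)]); f=np.array([np.sin(th),-np.cos(th)]); F=np.array([.6195,.0545])
fs=[]
for i in range(3):
    o=ctrl.get_obs(); fs.append(o["force"]); im=imaging.camera("top")
fs=np.array(fs); p=np.array(o["ee_pos"])
print("t %.2f"%o["time_s"],"Fn",(-fs[:,:2]@n).round(1),"Ff",(-fs[:,:2]@f).round(1),"Fz",fs[:,2].round(1),"mom",np.round(o["moment"],2),"yaw %.3f"%o["eef_rot"][2],"z %.4f"%p[2])
tc=p[:2]+.0625*np.array([np.sin(o["eef_rot"][2]),-np.cos(o["eef_rot"][2])])
print("tipcentre fence x %.4f feed %.4f (from roller)"%((tc-F)@n,(tc-F)@f), "ee",p.round(4))
cv2.imwrite("pics/last_top.png",im)
E
python3 f.py
```

```text
t 11.30 Fn [1.2 0.8 0.4] Ff [1.5 1.1 0.4] Fz [-1.  -1.  -1.9] mom [ 0.06 -0.02  0.02] yaw 1.100 z 0.0245
tipcentre fence x -0.0476 feed -0.1343 (from roller) ee [0.5093 0.2145 0.0245]
```

>>> apply_moves([
  {"dp":[-0.0001,0,-0.0018],"roll":0,"grip":1},
  {"dp":[-0.0001,0,-0.0018],"roll":0,"grip":1},
  {"dp":[-0.0001,0,-0.0018],"roll":0,"grip":1},
  {"dp":[-0.0001,0,-0.0018],"roll":0,"grip":1},
  {"dp":[-0.0001,0,-0.0018],"roll":0,"grip":1},
  {"dp":[-0.0001,0,-0.0018],"roll":0,"grip":1},
])

```text
time_s: 12.1
ee_pos: [0.5185, 0.2091, 0.0244]
eef_rot: [-1.571, 0.0, 1.1]
force: [-1.8, 2.2, -1.0]
grip_width: 0.0153
```

```bash
python3 f.py
```

```text
t 12.20 Fn [1.7 1.7 0.8] Ff [ 2.3  0.8 -0.5] Fz [-1.  -1.6 -1.2] mom [-0.02  0.03 -0.07] yaw 1.100 z 0.0244
tipcentre fence x -0.0386 feed -0.1284 (from roller) ee [0.5186 0.2091 0.0244]
```

>>> apply_moves([
  {"dp":[-0.0001,0,-0.001],"roll":0,"grip":1},
  {"dp":[-0.0001,0,-0.001],"roll":0,"grip":1},
  {"dp":[-0.0001,0,-0.001],"roll":0,"grip":1},
  {"dp":[-0.0001,0,-0.001],"roll":0,"grip":1},
  {"dp":[-0.0001,0,-0.001],"roll":0,"grip":1},
])

```text
time_s: 12.88
ee_pos: [0.5227, 0.2065, 0.0245]
eef_rot: [-1.571, -0.0, 1.1]
force: [-1.2, 0.8, -1.7]
grip_width: 0.0154
```

```bash
python3 f.py
```

```text
t 12.97 Fn [1.1 1.1 0.5] Ff [0.9 1.3 1.3] Fz [-1.7 -0.3 -1.3] mom [0.08 0.16 0.01] yaw 1.100 z 0.0245
tipcentre fence x -0.0345 feed -0.1255 (from roller) ee [0.5228 0.2064 0.0245]
```

>>> apply_moves([
  {"dp":[-0.0001,0,-0.0008],"roll":0,"grip":1},
  {"dp":[-0.0001,0,-0.0008],"roll":0,"grip":1},
  {"dp":[-0.0001,0,-0.0008],"roll":0,"grip":1},
  {"dp":[-0.0001,0,-0.0008],"roll":0,"grip":1},
])

```text
time_s: 13.52
ee_pos: [0.5253, 0.2047, 0.0244]
eef_rot: [-1.571, 0.0, 1.1]
force: [-2.4, 1.7, -1.7]
grip_width: 0.0157
```

```bash
python3 f.py
```

```text
t 13.62 Fn [2.3 1.7 2.2] Ff [1.8 0.3 1.3] Fz [-1.7 -1.8 -0.7] mom [0.15 0.14 0.05] yaw 1.100 z 0.0244
tipcentre fence x -0.0320 feed -0.1236 (from roller) ee [0.5254 0.2046 0.0244]
```

>>> apply_moves([
  {"dp":[-0.0001,0,-0.0008],"roll":0,"grip":1},
  {"dp":[-0.0001,0,-0.0008],"roll":0,"grip":1},
  {"dp":[-0.0001,0,-0.0008],"roll":0,"grip":1},
])

```text
time_s: 14.05
ee_pos: [0.5272, 0.2033, 0.0244]
eef_rot: [-1.571, 0.0, 1.1]
force: [-3.7, 2.6, -0.5]
grip_width: 0.0159
```

```bash
python3 f.py
```

```text
t 14.15 Fn [3.5 3.1 2.1] Ff [2.8 1.5 1.7] Fz [-0.5 -0.7 -0.8] mom [0.14 0.41 0.  ] yaw 1.100 z 0.0244
tipcentre fence x -0.0302 feed -0.1222 (from roller) ee [0.5273 0.2033 0.0244]
```

>>> apply_moves([
  {"dp":[0,0,-0.0007],"roll":0,"grip":1},
  {"dp":[0,0,-0.0007],"roll":0,"grip":1},
  {"dp":[0,0,-0.0007],"roll":0,"grip":1},
])

```text
time_s: 14.58
ee_pos: [0.5292, 0.2023, 0.0244]
eef_rot: [-1.571, 0.0, 1.1]
force: [-3.1, 1.6, -0.8]
grip_width: 0.016
```

```bash
python3 f.py
```

```text
t 14.68 Fn [3.  2.  1.9] Ff [1.8 0.8 0.7] Fz [-0.8 -0.4 -1.8] mom [ 0.07  0.42 -0.05] yaw 1.100 z 0.0244
tipcentre fence x -0.0283 feed -0.1211 (from roller) ee [0.5293 0.2023 0.0244]
```

>>> apply_moves([
  {"dp":[0,0,-0.0007],"roll":0,"grip":1},
  {"dp":[0,0,-0.0007],"roll":0,"grip":1},
  {"dp":[0,0,-0.0006],"roll":0,"grip":1},
])

```text
time_s: 15.1
ee_pos: [0.53, 0.2018, 0.0241]
eef_rot: [-1.568, 0.001, 1.1]
force: [-11.8, 4.6, 1.6]
grip_width: 0.0155
```

```bash
python3 f.py
```

```text
t 15.20 Fn [11.5  9.4 10. ] Ff [5.2 5.7 5.4] Fz [1.6 1.2 1.9] mom [ 0.73  1.71 -0.01] yaw 1.100 z 0.0242
tipcentre fence x -0.0276 feed -0.1206 (from roller) ee [0.5299 0.2019 0.0242]
```

The sled is flush: Fn rose to about 10 N. Stiffness is about 8 N/mm. Feeding along the fence and checking force as I go.

>>> apply_moves([
  {"dp":[-0.0017,0,-0.001],"roll":0,"grip":1},
  {"dp":[-0.0017,0,-0.001],"roll":0,"grip":1},
  {"dp":[-0.0017,0,-0.001],"roll":0,"grip":1},
  {"dp":[-0.0017,0,-0.001],"roll":0,"grip":1},
  {"dp":[-0.0017,0,-0.001],"roll":0,"grip":1},
  {"dp":[-0.0017,0,-0.001],"roll":0,"grip":1},
  {"dp":[-0.0017,0,-0.001],"roll":0,"grip":1},
  {"dp":[-0.0017,0,-0.001],"roll":0,"grip":1},
])

```text
time_s: 16.25
ee_pos: [0.5306, 0.1867, 0.0241]
eef_rot: [-1.568, 0.001, 1.101]
force: [-12.1, 9.4, 1.4]
grip_width: 0.0155
```

```bash
python3 f.py
```

```text
t 16.35 Fn [11.6 10.5 10.2] Ff [10.   9.3  8.9] Fz [1.4 1.1 0.9] mom [1.43 1.95 0.15] yaw 1.100 z 0.0241
tipcentre fence x -0.0277 feed -0.1053 (from roller) ee [0.5306 0.1865 0.0241]
```

>>> apply_moves([
  {"dp":[-0.0017,0,-0.0011],"roll":0,"grip":1},
  {"dp":[-0.0017,0,-0.0011],"roll":0,"grip":1},
  {"dp":[-0.0017,0,-0.001],"roll":0,"grip":1},
  {"dp":[-0.0017,0,-0.001],"roll":0,"grip":1},
  {"dp":[-0.0017,0,-0.001],"roll":0,"grip":1},
  {"dp":[-0.0017,0,-0.001],"roll":0,"grip":1},
  {"dp":[-0.0017,0,-0.001],"roll":0,"grip":1},
  {"dp":[-0.0017,0,-0.001],"roll":0,"grip":1},
])

```text
time_s: 17.4
ee_pos: [0.5315, 0.1709, 0.024]
eef_rot: [-1.567, 0.001, 1.101]
force: [-13.6, 11.5, 0.6]
grip_width: 0.016
```

```bash
python3 f.py
```

```text
t 17.50 Fn [13.  11.9 12.4] Ff [12.2 10.2 10.8] Fz [0.6 1.  0.8] mom [1.71 2.2  0.13] yaw 1.100 z 0.0240
tipcentre fence x -0.0276 feed -0.0896 (from roller) ee [0.5315 0.1708 0.024 ]
```

>>> apply_moves([
  {"dp":[-0.0017,0,-0.001],"roll":0,"grip":1},
  {"dp":[-0.0017,0,-0.001],"roll":0,"grip":1},
  {"dp":[-0.0017,0,-0.001],"roll":0,"grip":1},
  {"dp":[-0.0017,0,-0.001],"roll":0,"grip":1},
  {"dp":[-0.0017,0,-0.001],"roll":0,"grip":1},
  {"dp":[-0.0017,0,-0.001],"roll":0,"grip":1},
  {"dp":[-0.0017,0,-0.001],"roll":0,"grip":1},
  {"dp":[-0.0017,0,-0.001],"roll":0,"grip":1},
])

```text
time_s: 18.55
ee_pos: [0.5323, 0.1553, 0.024]
eef_rot: [-1.567, 0.001, 1.101]
force: [-13.5, 11.0, 1.0]
grip_width: 0.0152
```

```bash
python3 f.py
```

```text
t 18.65 Fn [12.9 11.6 12.3] Ff [11.7 11.1  9.3] Fz [1.  2.5 2.3] mom [1.7  2.31 0.11] yaw 1.101 z 0.0240
tipcentre fence x -0.0276 feed -0.0738 (from roller) ee [0.5324 0.1551 0.024 ]
```

>>> apply_moves([
  {"dp":[-0.0017,0,-0.001],"roll":0,"grip":1},
  {"dp":[-0.0017,0,-0.001],"roll":0,"grip":1},
  {"dp":[-0.0017,0,-0.001],"roll":0,"grip":1},
  {"dp":[-0.0017,0,-0.001],"roll":0,"grip":1},
  {"dp":[-0.0017,0,-0.001],"roll":0,"grip":1},
  {"dp":[-0.0017,0,-0.001],"roll":0,"grip":1},
  {"dp":[-0.0017,0,-0.001],"roll":0,"grip":1},
  {"dp":[-0.0017,0,-0.001],"roll":0,"grip":1},
])

```text
time_s: 19.7
ee_pos: [0.5334, 0.1391, 0.024]
eef_rot: [-1.567, 0.001, 1.1]
force: [-12.3, 7.8, 1.9]
grip_width: 0.0157
```

```bash
python3 f.py
```

```text
t 19.80 Fn [11.9 11.7 11.8] Ff [8.5 7.4 6.9] Fz [1.9 1.5 2. ] mom [1.13 1.98 0.04] yaw 1.100 z 0.0240
tipcentre fence x -0.0273 feed -0.0576 (from roller) ee [0.5335 0.1389 0.024 ]
```

>>> apply_moves([
  {"dp":[-0.0017,0,-0.0011],"roll":0,"grip":1},
  {"dp":[-0.0017,0,-0.001],"roll":0,"grip":1},
  {"dp":[-0.0017,0,-0.001],"roll":0,"grip":1},
  {"dp":[-0.0017,0,-0.001],"roll":0,"grip":1},
  {"dp":[-0.0017,0,-0.001],"roll":0,"grip":1},
  {"dp":[-0.0017,0,-0.001],"roll":0,"grip":1},
  {"dp":[-0.0017,0,-0.001],"roll":0,"grip":1},
  {"dp":[-0.0017,0,-0.001],"roll":0,"grip":1},
  {"dp":[-0.0017,0,-0.001],"roll":0,"grip":1},
  {"dp":[-0.0017,0,-0.001],"roll":0,"grip":1},
])

```text
time_s: 21.1
ee_pos: [0.5346, 0.1194, 0.0239]
eef_rot: [-1.567, 0.001, 1.1]
force: [-13.9, 7.9, 2.9]
grip_width: 0.0154
```

```bash
python3 f.py
```

```text
t 21.20 Fn [13.5 12.6 11.3] Ff [8.6 6.8 6.9] Fz [2.9 1.4 2.6] mom [1.24 2.23 0.02] yaw 1.100 z 0.0239
tipcentre fence x -0.0272 feed -0.0379 (from roller) ee [0.5347 0.1193 0.0239]
```

>>> apply_moves([
  {"dp":[-0.0017,0,-0.001],"roll":0,"grip":1},
  {"dp":[-0.0017,0,-0.001],"roll":0,"grip":1},
  {"dp":[-0.0017,0,-0.001],"roll":0,"grip":1},
  {"dp":[-0.0017,0,-0.001],"roll":0,"grip":1},
  {"dp":[-0.0017,0,-0.001],"roll":0,"grip":1},
  {"dp":[-0.0017,0,-0.001],"roll":0,"grip":1},
  {"dp":[-0.0017,0,-0.001],"roll":0,"grip":1},
  {"dp":[-0.0017,0,-0.001],"roll":0,"grip":1},
  {"dp":[-0.0017,0,-0.001],"roll":0,"grip":1},
  {"dp":[-0.0017,0,-0.001],"roll":0,"grip":1},
])

```text
time_s: 22.5
ee_pos: [0.5357, 0.0998, 0.0239]
eef_rot: [-1.566, 0.001, 1.1]
force: [-14.0, 8.9, 2.9]
grip_width: 0.016
```

```bash
python3 f.py
```

```text
t 22.60 Fn [13.5 13.8 12.5] Ff [9.6 9.  7.6] Fz [2.9 2.9 2.5] mom [ 1.22  2.31 -0.02] yaw 1.100 z 0.0239
tipcentre fence x -0.0271 feed -0.0182 (from roller) ee [0.5358 0.0996 0.0239]
```

>>> apply_moves([
  {"dp":[-0.0017,0,-0.001],"roll":0,"grip":1},
  {"dp":[-0.0017,0,-0.001],"roll":0,"grip":1},
  {"dp":[-0.0017,0,-0.001],"roll":0,"grip":1},
  {"dp":[-0.0017,0,-0.001],"roll":0,"grip":1},
  {"dp":[-0.0017,0,-0.001],"roll":0,"grip":1},
  {"dp":[-0.0017,0,-0.001],"roll":0,"grip":1},
  {"dp":[-0.0017,0,-0.001],"roll":0,"grip":1},
  {"dp":[-0.0017,0,-0.001],"roll":0,"grip":1},
  {"dp":[-0.0017,0,-0.001],"roll":0,"grip":1},
  {"dp":[-0.0017,0,-0.001],"roll":0,"grip":1},
])

```text
time_s: 23.9
ee_pos: [0.5368, 0.0801, 0.0238]
eef_rot: [-1.566, 0.001, 1.1]
force: [-13.7, 8.7, 3.5]
grip_width: 0.0153
```

```bash
python3 f.py
```

```text
t 24.00 Fn [13.2 12.8 13.1] Ff [9.4 8.8 8.3] Fz [3.5 3.5 2.2] mom [1.38 2.4  0.04] yaw 1.100 z 0.0239
tipcentre fence x -0.0271 feed 0.0014 (from roller) ee [0.5368 0.08   0.0239]
```

>>> apply_moves([
  {"dp":[-0.0017,0,-0.001],"roll":0,"grip":1},
  {"dp":[-0.0017,0,-0.001],"roll":0,"grip":1},
  {"dp":[-0.0017,0,-0.001],"roll":0,"grip":1},
  {"dp":[-0.0017,0,-0.001],"roll":0,"grip":1},
  {"dp":[-0.0017,0,-0.001],"roll":0,"grip":1},
  {"dp":[-0.0017,0,-0.001],"roll":0,"grip":1},
  {"dp":[-0.0017,0,-0.001],"roll":0,"grip":1},
  {"dp":[-0.0017,0,-0.001],"roll":0,"grip":1},
  {"dp":[-0.0017,0,-0.001],"roll":0,"grip":1},
  {"dp":[-0.0017,0,-0.001],"roll":0,"grip":1},
])

```text
time_s: 25.3
ee_pos: [0.5379, 0.0605, 0.0238]
eef_rot: [-1.566, 0.001, 1.1]
force: [-15.7, 9.7, 2.9]
grip_width: 0.0158
```

```bash
python3 f.py
```

```text
t 25.40 Fn [15.2 13.6 13.4] Ff [10.5 10.   9.7] Fz [2.9 2.6 3. ] mom [1.5  2.43 0.07] yaw 1.100 z 0.0239
tipcentre fence x -0.0269 feed 0.0211 (from roller) ee [0.538  0.0604 0.0239]
```

>>> apply_moves([
  {"dp":[-0.0017,0,-0.001],"roll":0,"grip":1},
  {"dp":[-0.0017,0,-0.001],"roll":0,"grip":1},
  {"dp":[-0.0017,0,-0.0009],"roll":0,"grip":1},
  {"dp":[-0.0017,0,-0.001],"roll":0,"grip":1},
  {"dp":[-0.0017,0,-0.001],"roll":0,"grip":1},
  {"dp":[-0.0017,0,-0.001],"roll":0,"grip":1},
  {"dp":[-0.0017,0,-0.0009],"roll":0,"grip":1},
  {"dp":[-0.0017,0,-0.001],"roll":0,"grip":1},
  {"dp":[-0.0017,0,-0.001],"roll":0,"grip":1},
  {"dp":[-0.0017,0,-0.001],"roll":0,"grip":1},
])

```text
time_s: 26.7
ee_pos: [0.539, 0.0409, 0.0238]
eef_rot: [-1.566, 0.001, 1.1]
force: [-14.0, 9.1, 4.0]
grip_width: 0.0156
```

```bash
python3 f.py
```

```text
t 26.80 Fn [13.5 13.8 12.3] Ff [9.8 9.2 9.7] Fz [4.  3.1 3.3] mom [1.43 2.32 0.09] yaw 1.100 z 0.0239
tipcentre fence x -0.0269 feed 0.0407 (from roller) ee [0.5391 0.0408 0.0239]
```

>>> apply_moves([
  {"dp":[-0.0017,0,-0.001],"roll":0,"grip":1},
  {"dp":[-0.0017,0,-0.001],"roll":0,"grip":1},
  {"dp":[-0.0017,0,-0.001],"roll":0,"grip":1},
  {"dp":[-0.0017,0,-0.001],"roll":0,"grip":1},
  {"dp":[-0.0017,0,-0.001],"roll":0,"grip":1},
  {"dp":[-0.0017,0,-0.001],"roll":0,"grip":1},
  {"dp":[-0.0017,0,-0.001],"roll":0,"grip":1},
  {"dp":[-0.0017,0,-0.001],"roll":0,"grip":1},
  {"dp":[-0.0017,0,-0.001],"roll":0,"grip":1},
  {"dp":[-0.0017,0,-0.001],"roll":0,"grip":1},
])

```text
time_s: 28.1
ee_pos: [0.5401, 0.0213, 0.0237]
eef_rot: [-1.565, 0.001, 1.1]
force: [-17.0, 11.3, 4.2]
grip_width: 0.0155
```

```bash
python3 f.py
```

```text
t 28.20 Fn [16.4 13.4 13.6] Ff [12.1 12.3 10.4] Fz [4.2 4.7 3.3] mom [1.69 2.48 0.11] yaw 1.100 z 0.0238
tipcentre fence x -0.0268 feed 0.0603 (from roller) ee [0.5401 0.0213 0.0238]
```

>>> apply_moves([
  {"dp":[-0.0017,0,-0.001],"roll":0,"grip":1},
  {"dp":[-0.0017,0,-0.001],"roll":0,"grip":1},
  {"dp":[-0.0017,0,-0.001],"roll":0,"grip":1},
  {"dp":[-0.0017,0,-0.001],"roll":0,"grip":1},
  {"dp":[-0.0017,0,-0.0009],"roll":0,"grip":1},
  {"dp":[-0.0017,0,-0.0009],"roll":0,"grip":1},
  {"dp":[-0.0017,0,-0.0009],"roll":0,"grip":1},
  {"dp":[-0.0017,0,-0.0009],"roll":0,"grip":1},
  {"dp":[-0.0017,0,-0.0009],"roll":0,"grip":1},
  {"dp":[-0.0017,0,-0.0009],"roll":0,"grip":1},
])

```text
time_s: 29.5
ee_pos: [0.541, 0.0021, 0.0239]
eef_rot: [-1.566, 0.001, 1.101]
force: [-13.1, 11.0, 2.1]
grip_width: 0.0153
```

```bash
python3 f.py
```

```text
t 29.60 Fn [12.6 13.4 12.3] Ff [11.6 11.7 11. ] Fz [2.1 2.5 3.4] mom [1.76 2.15 0.13] yaw 1.100 z 0.0239
tipcentre fence x -0.0269 feed 0.0796 (from roller) ee [0.5411 0.0019 0.0239]
```

>>> apply_moves([
  {"dp":[-0.0017,0,-0.0008],"roll":0,"grip":1},
  {"dp":[-0.0017,0,-0.0008],"roll":0,"grip":1},
  {"dp":[-0.0017,0,-0.0008],"roll":0,"grip":1},
  {"dp":[-0.0017,0,-0.0008],"roll":0,"grip":1},
  {"dp":[-0.0017,0,-0.0009],"roll":0,"grip":1},
  {"dp":[-0.0017,0,-0.001],"roll":0,"grip":1},
])

```text
time_s: 30.4
ee_pos: [0.5417, -0.0098, 0.0241]
eef_rot: [-1.568, 0.0, 1.1]
force: [-7.6, 7.4, 0.2]
grip_width: 0.0156
```

```bash
python3 f.py; python3 - <<'E'
import cv2
im=cv2.imread("pics/last_top.png")[125:200,205:315]
cv2.imwrite("pics/c7.png",cv2.resize(im,None,fx=7,fy=7,interpolation=cv2.INTER_CUBIC))
E
```

```text
t 30.50 Fn [7.2 7.4 6.9] Ff [7.8 6.6 7.1] Fz [ 0.2 -0.   0.6] mom [1.15 1.29 0.13] yaw 1.100 z 0.0241
tipcentre fence x -0.0268 feed 0.0916 (from roller) ee [ 0.5418 -0.01    0.0241]
```

View pics/c7.png

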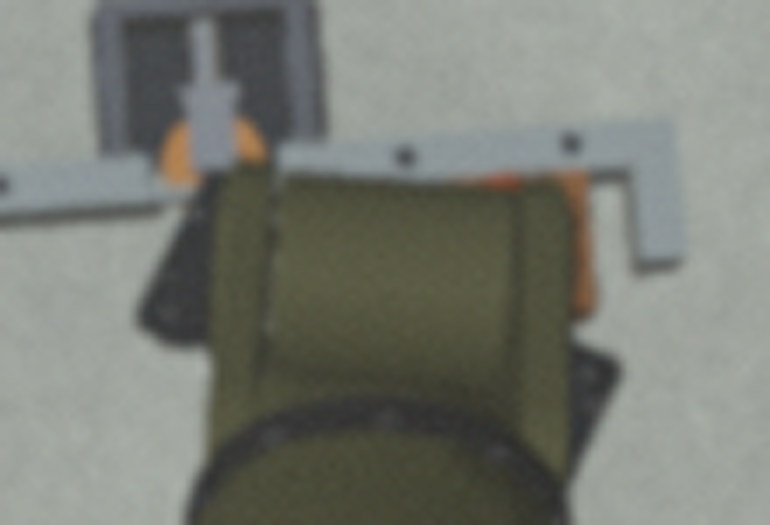

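The nose edge (593,250) is about 42 px short of the stop (635,230), or roughly 17 mm, and lies flush on the fence. Feeding on, then creeping up to the stop.

>>> apply_moves([
  {"dp":[-0.0017,0,-0.001],"roll":0,"grip":1},
  {"dp":[-0.0017,0,-0.001],"roll":0,"grip":1},
  {"dp":[-0.0017,0,-0.001],"roll":0,"grip":1},
  {"dp":[-0.0017,0,-0.001],"roll":0,"grip":1},
  {"dp":[-0.0017,0,-0.001],"roll":0,"grip":1},
  {"dp":[-0.0007,0,-0.0004],"roll":0,"grip":1},
  {"dp":[-0.0007,0,-0.0004],"roll":0,"grip":1},
])

```text
time_s: 31.42
ee_pos: [0.5424, -0.0213, 0.0241]
eef_rot: [-1.568, 0.0, 1.1]
force: [-6.6, 7.4, 0.5]
grip_width: 0.0157
```

```bash
python3 f.py
```

```text
t 31.52 Fn [6.2 6.4 7.5] Ff [7.7 7.3 7.5] Fz [0.5 0.8 1.3] mom [1.29 1.35 0.14] yaw 1.100 z 0.0241
tipcentre fence x -0.0268 feed 0.1029 (from roller) ee [ 0.5424 -0.0213  0.0241]
```

>>> apply_moves([
  {"dp":[-0.0007,0,-0.0004],"roll":0,"grip":1},
  {"dp":[-0.0007,0,-0.0004],"roll":0,"grip":1},
  {"dp":[-0.0007,0,-0.0004],"roll":0,"grip":1},
])

```text
time_s: 31.95
ee_pos: [0.5425, -0.0237, 0.0241]
eef_rot: [-1.568, 0.0, 1.1]
force: [-7.8, 7.7, 1.8]
grip_width: 0.0154
```

```bash
python3 f.py
```

```text
t 32.05 Fn [7.3 7.5 7.1] Ff [8.1 8.  7.4] Fz [ 1.8  0.6 -0.1] mom [1.27 1.32 0.16] yaw 1.100 z 0.0241
tipcentre fence x -0.0268 feed 0.1053 (from roller) ee [ 0.5425 -0.0237  0.0241]
```

>>> apply_moves([
  {"dp":[-0.0007,0,-0.0004],"roll":0,"grip":1},
  {"dp":[-0.0007,0,-0.0004],"roll":0,"grip":1},
])

```text
time_s: 32.35
ee_pos: [0.5426, -0.0253, 0.0241]
eef_rot: [-1.568, 0.0, 1.1]
force: [-9.1, 8.0, 0.3]
grip_width: 0.0154
```

```bash
python3 f.py
```

```text
t 32.45 Fn [8.7 7.3 7.6] Ff [8.5 7.7 7.9] Fz [0.3 0.6 0.9] mom [1.23 1.3  0.14] yaw 1.100 z 0.0241
tipcentre fence x -0.0268 feed 0.1070 (from roller) ee [ 0.5426 -0.0254  0.0241]
```

>>> apply_moves([
  {"dp":[-0.0007,0,-0.0004],"roll":0,"grip":1},
  {"dp":[-0.0007,0,-0.0004],"roll":0,"grip":1},
])

```text
time_s: 32.75
ee_pos: [0.5427, -0.0269, 0.0241]
eef_rot: [-1.568, 0.0, 1.1]
force: [-8.0, 6.4, 1.0]
grip_width: 0.0154
```

```bash
python3 f.py
```

```text
t 32.85 Fn [7.6 6.9 7. ] Ff [6.8 7.8 7.2] Fz [1.  0.7 0.6] mom [1.2  1.34 0.16] yaw 1.100 z 0.0241
tipcentre fence x -0.0268 feed 0.1085 (from roller) ee [ 0.5427 -0.0269  0.0241]
```

>>> apply_moves([
  {"dp":[-0.0007,0,-0.0004],"roll":0,"grip":1},
  {"dp":[-0.0007,0,-0.0004],"roll":0,"grip":1},
])

```text
time_s: 33.15
ee_pos: [0.5428, -0.0285, 0.0241]
eef_rot: [-1.568, 0.0, 1.1]
force: [-7.3, 6.8, 1.0]
grip_width: 0.0156
```

```bash
python3 f.py
```

```text
t 33.25 Fn [6.9 7.5 6.3] Ff [7.2 7.3 7.3] Fz [1.  0.8 1.4] mom [1.28 1.31 0.22] yaw 1.100 z 0.0241
tipcentre fence x -0.0268 feed 0.1102 (from roller) ee [ 0.5428 -0.0286  0.0241]
```

>>> apply_moves([
  {"dp":[-0.0007,0,-0.0004],"roll":0,"grip":1},
  {"dp":[-0.0007,0,-0.0004],"roll":0,"grip":1},
])

```text
time_s: 33.55
ee_pos: [0.5427, -0.0299, 0.024]
eef_rot: [-1.567, 0.0, 1.1]
force: [-9.8, 11.5, 0.4]
grip_width: 0.0158
```

```bash
python3 f.py; python3 - <<'E'
import cv2
im=cv2.imread("pics/last_top.png")[135:175,265:310]
cv2.imwrite("pics/c8.png",cv2.resize(im,None,fx=14,fy=14,interpolation=cv2.INTER_CUBIC))
E
```

```text
t 33.65 Fn [9.2 7.5 7.9] Ff [12.  10.8 10.5] Fz [0.4 1.4 2.1] mom [1.83 1.48 0.28] yaw 1.101 z 0.0240
tipcentre fence x -0.0269 feed 0.1114 (from roller) ee [ 0.5427 -0.0298  0.024 ]
```

>>> apply_moves([
  {"dp":[-0.0003,0,-0.0002],"roll":0,"grip":1},
  {"dp":[0,0,0],"roll":0,"grip":1},
])

```text
time_s: 33.95
ee_pos: [0.5427, -0.0299, 0.024]
eef_rot: [-1.567, -0.0, 1.101]
force: [-8.7, 11.6, 1.6]
grip_width: 0.0157
```

```bash
python3 f.py
```

```text
t 34.05 Fn [8.1 8.5 8.6] Ff [12.  11.8 11.4] Fz [1.6 0.9 2.5] mom [2.14 1.61 0.35] yaw 1.101 z 0.0240
tipcentre fence x -0.0270 feed 0.1115 (from roller) ee [ 0.5427 -0.0299  0.024 ]
```

Firmly on the stop: Ff rose and the position stalled. Easing both contacts off together, then backing away.

>>> apply_moves([
  {"dp":[0.0003,0,0.0006],"roll":0,"grip":1},
  {"dp":[0.0003,0,0.0006],"roll":0,"grip":1},
  {"dp":[0.0003,0,0.0006],"roll":0,"grip":1},
  {"dp":[0.0003,0,0.0006],"roll":0,"grip":1},
  {"dp":[0.0003,0,0.0006],"roll":0,"grip":1},
  {"dp":[0.0005,0,0.001],"roll":0,"grip":1},
  {"dp":[0.001,0,0.003],"roll":0,"grip":1},
  {"dp":[0.002,0,0.006],"roll":0,"grip":1},
  {"dp":[0.003,0,0.012],"roll":0,"grip":1},
  {"dp":[0,0,0],"roll":0,"grip":1},
])

```text
time_s: 35.35
ee_pos: [0.5245, -0.012, 0.0245]
eef_rot: [-1.57, 0.0, 1.101]
force: [0.0, 0.4, -0.3]
grip_width: 0.016
```

```bash
python3 f.py
```

```text
t 35.45 Fn [-0.  -1.1  0.4] Ff [ 0.4 -0.3  0.2] Fz [-0.3 -1.3 -1.4] mom [-0.04 -0.04  0.03] yaw 1.100 z 0.0246
tipcentre fence x -0.0434 feed 0.0933 (from roller) ee [ 0.5252 -0.0126  0.0246]
```

Clear of the sled. Lifting and moving back to over the mat, then inspecting the sled.

>>> apply_moves([
  {"dp":[0,-0.03,0],"roll":0,"grip":1},
  {"dp":[0,-0.05,0],"roll":0,"grip":1},
  {"dp":[0,0,0],"roll":-0.136,"grip":1},
  {"dp":[0,0,0],"roll":-0.136,"grip":1},
  {"dp":[0,0,0],"roll":-0.137,"grip":1},
  {"dp":[-0.05,0,-0.0015],"roll":0,"grip":1},
  {"dp":[-0.05,0,-0.0015],"roll":0,"grip":1},
  {"dp":[-0.05,0,-0.0015],"roll":0,"grip":1},
  {"dp":[-0.05,0,-0.0015],"roll":0,"grip":1},
  {"dp":[-0.05,0,-0.0015],"roll":0,"grip":1},
])

```text
time_s: 36.75
ee_pos: [0.517, -0.2646, 0.1045]
eef_rot: [-1.571, 0.0, 1.509]
force: [-0.1, 0.9, -0.8]
grip_width: 0.0154
```

>>> apply_moves([
  {"dp":[-0.05,0,-0.0015],"roll":0,"grip":1},
  {"dp":[-0.0176,0,0],"roll":0,"grip":1},
  {"dp":[0,0,0],"roll":0,"grip":1},
])

```text
time_s: 37.12
ee_pos: [0.5143, -0.3307, 0.1041]
eef_rot: [-1.57, -0.0, 1.508]
force: [0.3, 0.8, -1.1]
grip_width: 0.0153
```

```bash
python3 f.py; python3 - <<'E'
import cv2,numpy as np
from h import *
t=cv2.imread("pics/last_top.png")[130:180,210:310]; s=imaging.camera("scene"); cv2.imwrite("pics/s9.png",s)
K=P("scene"); u=px("scene",[.6,-.05,.02],K); print(u)
x,y=int(u[0]),int(u[1]); b=s[y-30:y+30,x-70:x+70]
c=np.zeros((600,800,3),np.uint8)
c[:300,:600]=cv2.resize(t,(600,300),interpolation=cv2.INTER_CUBIC); c[300:600,:700]=cv2.resize(b,(700,300),interpolation=cv2.INTER_CUBIC)
cv2.imwrite("pics/c9.png",c)
E
```

```text
t 37.23 Fn [-0.3  0.   0.1] Ff [0.8 0.  0.4] Fz [-1.1 -1.1 -1.2] mom [ 0.04 -0.01 -0.01] yaw 1.510 z 0.1043
tipcentre fence x -0.0625 feed 0.3847 (from roller) ee [ 0.5147 -0.3291  0.1043]
[232.73167137 237.28876181]
```

View pics/c9.png

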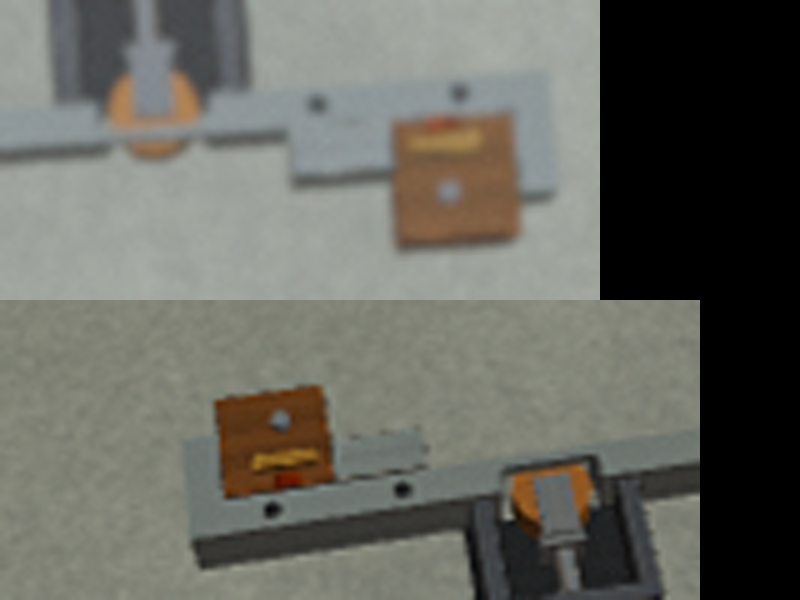

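The sled shows no gap to fence or stop, is parallel to the fence (nose block (393-518,115-245)), and its tail is clear of the roller at (155,155). Laying the stick down.

>>> apply_moves([
  {"dp":[0,0.035,0],"roll":0,"grip":1},
  {"dp":[0,0.03,0],"roll":0,"grip":1},
  {"dp":[0,0.015,0],"roll":0,"grip":1},
  {"dp":[0,0.004,0],"roll":0,"grip":1},
  {"dp":[0,0.001,0],"roll":0,"grip":1},
  {"dp":[0,0.0005,0],"roll":0,"grip":1},
  {"dp":[0,0,0],"roll":0,"grip":1},
])

```text
time_s: 38.2
ee_pos: [0.5148, -0.3304, 0.0196]
eef_rot: [-1.572, 0.001, 1.509]
force: [-1.0, 0.7, -1.6]
grip_width: 0.0154
```

```bash
python3 f.py
```

```text
t 38.30 Fn [1.  0.1 0.4] Ff [ 0.7  1.  -0.3] Fz [-1.6 -0.8 -0.9] mom [-0.01 -0.09 -0.02] yaw 1.509 z 0.0194
tipcentre fence x -0.0626 feed 0.3860 (from roller) ee [ 0.5147 -0.3304  0.0194]
```

>>> apply_moves([
  {"dp":[0,0.0004,0],"roll":0,"grip":1},
  {"dp":[0,0.0004,0],"roll":0,"grip":1},
  {"dp":[0,0,0],"roll":0,"grip":1},
])

```text
time_s: 38.72
ee_pos: [0.5146, -0.3303, 0.0186]
eef_rot: [-1.571, 0.0, 1.509]
force: [-2.1, 1.4, 5.5]
grip_width: 0.0155
```

```bash
python3 f.py
```

```text
t 38.83 Fn [2.  2.2 2.2] Ff [1.5 1.4 0.7] Fz [5.5 4.9 4.7] mom [ 0.33  0.49 -0.01] yaw 1.509 z 0.0186
tipcentre fence x -0.0626 feed 0.3859 (from roller) ee [ 0.5146 -0.3303  0.0186]
```

Resting on the mat. Opening the jaws, then lifting once they are open.

>>> apply_moves([
  {"dp":[0,0,0],"roll":0,"grip":-0.3},
  {"dp":[0,0,0],"roll":0,"grip":-0.3},
  {"dp":[0,0,0],"roll":0,"grip":-0.3},
  {"dp":[0,0,0],"roll":0,"grip":-0.3},
  {"dp":[0,0,0],"roll":0,"grip":-0.3},
  {"dp":[0,0,0],"roll":0,"grip":-0.3},
  {"dp":[0,-0.015,0],"roll":0,"grip":-0.3},
  {"dp":[0,-0.03,0],"roll":0,"grip":-0.3},
  {"dp":[0,-0.05,0],"roll":0,"grip":-0.3},
  {"dp":[0,-0.05,0],"roll":0,"grip":-0.3},
])

```text
time_s: 40.12
ee_pos: [0.5144, -0.3301, 0.1658]
eef_rot: [-1.571, 0.0, 1.509]
force: [-0.0, 0.3, 0.7]
grip_width: 0.0612
```

>>> apply_moves([
  {"dp":[0.05,0,0],"roll":0,"grip":-0.3},
  {"dp":[0.05,0,0.03],"roll":0,"grip":-0.3},
  {"dp":[0.05,0,0.03],"roll":0,"grip":-0.3},
  {"dp":[0,0,0.03],"roll":0,"grip":-0.3},
  {"dp":[0,0,0],"roll":0,"grip":-0.3},
])

```text
time_s: 40.75
ee_pos: [0.4332, -0.1746, 0.1646]
eef_rot: [-1.572, 0.001, 1.509]
force: [0.1, -0.5, 0.3]
grip_width: 0.061
```

```bash
python3 - <<'E'
from h import *
o=ctrl.get_obs();print(o["time_s"],o["grip_width"],np.round(o["ee_pos"],3),np.round(o["force"],1))
t=imaging.camera("top"); t0=cv2.imread("pics/top0.png"); cv2.imwrite("pics/topF.png",t)
def stick(im):
    sub=im[150:250,340:388].astype(int); m=((sub[...,2]-sub[...,0]>40)&(sub[...,2]>90)).astype(np.uint8)
    n,l,st,c=cv2.connectedComponentsWithStats(m); k=1+np.argmax(st[1:,4]); v,u=np.nonzero(l==k)
    q=np.array([w("top",(a+340,b+150),.029)[:2] for a,b in zip(u,v)]); mn=q.mean(0); e=np.linalg.svd(q-mn)[2][0]
    p=(q-mn)@e; return len(q),mn.round(4),(np.arctan(e[1]/e[0])).round(3),np.ptp(p).round(3)
print(stick(t0)); print(stick(t))
d=np.abs(t.astype(int)-t0).max(2); d=(cv2.GaussianBlur(d.astype(np.uint8),(5,5),0)>25).astype(np.uint8)
n,l,st,c=cv2.connectedComponentsWithStats(d)
print([(s[:5].tolist()) for s in st[1:] if s[4]>6])
E
```

```text
40.75 0.06096861853737677 [ 0.433 -0.175  0.165] [ 0.1 -0.5  0.3]
(404, array([ 0.4661, -0.327 ]), np.float64(-0.075), np.float64(0.172))
(163, array([ 0.5223, -0.3277]), np.float64(-0.032), np.float64(0.074))
[[258, 149, 39, 23, 574], [173, 163, 40, 25, 691], [362, 166, 3, 25, 63], [262, 179, 119, 205, 13962], [0, 297, 117, 87, 5194], [19, 303, 9, 10, 67], [144, 327, 90, 57, 3304]]
```

The arm still hides part of the stick, so I move it further away and recheck.

>>> apply_moves([
  {"dp":[0.05,0,0],"roll":0,"grip":-0.3},
  {"dp":[0.05,0,0],"roll":0,"grip":-0.3},
  {"dp":[0.05,0,0],"roll":0,"grip":-0.3},
  {"dp":[0.05,0,0],"roll":0,"grip":-0.3},
  {"dp":[0,0,0],"roll":0,"grip":-0.3},
])

```text
time_s: 41.42
ee_pos: [0.4471, 0.0269, 0.1636]
eef_rot: [-1.571, -0.0, 1.512]
force: [0.3, 0.1, -0.1]
grip_width: 0.0613
```

```bash
python3 - <<'E'
from h import *
o=ctrl.get_obs();print(o["time_s"],np.round(o["ee_pos"],3),np.round(o["force"],1))
t=imaging.camera("top"); t0=cv2.imread("pics/top0.png"); cv2.imwrite("pics/topF.png",t)
def stick(im):
    sub=im[150:250,340:388].astype(int); m=((sub[...,2]-sub[...,0]>40)&(sub[...,2]>90)).astype(np.uint8)
    n,l,st,c=cv2.connectedComponentsWithStats(m); k=1+np.argmax(st[1:,4]); v,u=np.nonzero(l==k)
    q=np.array([w("top",(a+340,b+150),.029)[:2] for a,b in zip(u,v)]); mn=q.mean(0); e=np.linalg.svd(q-mn)[2][0]
    p=(q-mn)@e; return len(q),mn.round(4),(np.arctan(e[1]/e[0])).round(3),np.ptp(p).round(3)
print(stick(t0)); print(stick(t))
d=np.abs(t.astype(int)-t0).max(2); d=(cv2.GaussianBlur(d.astype(np.uint8),(5,5),0)>25).astype(np.uint8)
n,l,st,c=cv2.connectedComponentsWithStats(d)
print([(s[:5].tolist()) for s in st[1:] if s[4]>6])
s=cv2.imread("pics/s9.png");s2=imaging.camera("scene");u=px("scene",[.6,-.05,.02]).astype(int)
print("sled change since release",np.abs(s2.astype(int)-s)[u[1]-30:u[1]+30,u[0]-70:u[0]+30].max(2).max())
E
```

```text
41.425 [0.447 0.027 0.164] [ 0.3  0.1 -0.1]
(404, array([ 0.4661, -0.327 ]), np.float64(-0.075), np.float64(0.172))
(437, array([ 0.4666, -0.3246]), np.float64(-0.051), np.float64(0.172))
[[258, 149, 39, 23, 586], [173, 163, 40, 25, 736], [362, 166, 4, 27, 73], [150, 183, 138, 201, 12074], [369, 189, 2, 8, 16], [0, 296, 117, 88, 5278], [257, 340, 23, 18, 210], [226, 357, 5, 6, 17], [290, 356, 21, 28, 265], [240, 358, 5, 6, 15]]
sled change since release 16
```

```bash
python3 -c "
from station import ctrl; print(ctrl.hand_in())"
```

```text
the job is handed in; nothing more can be done
None
```

I fed the sled past the roller and left it against the fence and the end stop. The stick is back on the mat, and the job was handed in at about 41 s of the 72 s allowed.

- **Pick-up:** My first grasp missed because I lifted before the fingers had closed. The stick was not disturbed, and the second grasp held.
- **Feed:** I pressed with about 10–14 N (one reading 16 N) until the sled was past the roller, then about 7–9 N up to the stop. The stick's distance from the fence stayed constant to under 1 mm. Forces were read only between moves, so a short peak could have gone unseen, but nothing read came near 25 N.
- **Stop:** The feed force rose from about 7 N to 12 N and the sled stopped moving, about 3 mm past where my camera estimate put the stop. That fits the calibration error and the unknown tip length.
- **Last checks:**
  - Pictures show the sled with no visible gap to fence or stop, and the scene camera showed no movement of it after release.
  - The stick lies within about 3 mm of where it started.
  - In the top view only the sled, stick and arm had changed. The arm still hid part of the table, including the blue decoy sled's area.

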